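# Empty the nested pot of wooden blocks into the packing carton

### The job

Lift the taller dark grey pot out of the low wide pot it is nested in, and tip it over the cardboard carton so that all five wooden blocks inside it end up in the carton. Then stand the empty pot upright on the plywood board, its whole base on the board, and leave the low pot and the other things on the table where they are.

Things in the scene. Friction and masses are not known exactly. Their poses are not given: they have to be found in the camera images.
- pot: upper, taller of two nested round dark grey plastic pots: 90 mm high, outer radius 37 mm at base, 53 mm at rim, wall 3 mm, bottom 5 mm, 0.13 kg; stands on the low pot's inner floor and holds five wooden blocks. Origin: centre of underside, z out of the mouth. A straight handle runs along its own -x from the wall to x = -156 mm, 16 mm wide (y), z from 66 to 88 mm
- pot_grip (a point): point on the middle line of the tall pot's handle, at (-105, 0, 77) mm in the pot's frame, half way along the handle; same axes as the pot
- pot_rim (a point): centre of the tall pot's mouth, 90 mm above its underside
- lower_pot: the low, wide pot of the pair, also dark grey plastic: 60 mm high, outer radius 52 mm at the base and 66 mm at the rim, wall 3 mm, bottom 5 mm thick; stands on the table. Origin at the centre of its underside. Its own handle runs along its -x to x = -168 mm, 16 mm wide, z from 36 to 58 mm, on the side away from the robot
- carton: open cardboard packing carton fixed on the table, 210 x 210 mm outside, 50 mm high, walls and floor 5 mm; origin at the centre of its underside, axes along its sides. It stands left or right of the pots
- board: square plywood board fixed on the table, 140 x 140 mm, 12 mm thick; origin at the centre of its underside, axes along its sides. It lies on the other side of the pots from the carton
- hex1: one of five equal loose hexagonal wooden blocks, 30 mm across the corners, 18 mm thick, 12 g, all lying inside the tall pot at the start; origin at the centre of one flat face
- hex2: one of five equal loose hexagonal wooden blocks, 30 mm across the corners, 18 mm thick, 12 g, all lying inside the tall pot at the start; origin at the centre of one flat face
- hex3: one of five equal loose hexagonal wooden blocks, 30 mm across the corners, 18 mm thick, 12 g, all lying inside the tall pot at the start; origin at the centre of one flat face
- hex4: one of five equal loose hexagonal wooden blocks, 30 mm across the corners, 18 mm thick, 12 g, all lying inside the tall pot at the start; origin at the centre of one flat face
- hex5: one of five equal loose hexagonal wooden blocks, 30 mm across the corners, 18 mm thick, 12 g, all lying inside the tall pot at the start; origin at the centre of one flat face
- bundle: bystander: banded bundle of craft sticks, 114 x 53 x 20 mm, lying on the table; origin at the centre of its underside
- jar: bystander: closed white jar, radius 30 mm, 75 mm high; origin at the centre of its underside
Not all that is in view belongs to the job. What is shaped like the pot but green is not meant.

How it is judged:
By the outcome, as a careful person would: the job done as asked, in the order asked, and still so for the second after the job is handed in, with the robot touching nothing.
It also fails if it takes over 56 s, if anything falls off the work surface, if the arm or the gripper's body presses on something with over 40 N, if the wrist force passes 120 N, or if a joint passes its speed limit or range.

### The arm

A 6-joint arm with a two-finger parallel gripper is mounted at the origin on the work surface. World frame = base frame: x ahead of the robot, y to its left, z up, the work surface at z = 0. Lengths are in mm, angles in rad, forces in N, time in s.
With the tool pointing down it reaches from about 275 to 1000 mm from the base axis. Payload 8.4 kg.
Tool frame: the origin (TCP) lies between the finger pads; the fingertips stand 17 mm ahead of it and the grasp point (between the pads) lies 2 mm behind it; z points along the fingers, y is the line along which they close (so a half turn about z gives the same grasp; the last joint's range is limited). The gripper opens to 85 mm and grips with 20 to 120 N. Pads are 22 mm wide; open, the fingers measure 114 mm over their backs; the gripper's body (76 mm by 85 mm) begins 54 mm behind the grasp point. The pads swing forward as they close: fully open they stand 13 mm farther back than shut.
Start: joints at [-1.291, 0.353, 1.633, -0, 1.155, -0.002], TCP at [173.802, -600.351, 248.281] pointing down, gripper open.
Joint ranges: [-2.63, 2.63], [-0.92, 2.1], [0.06, 2.66], [-1.3, 4.44], [0, 2.69], [-3.02, 3.02]. Speed limits (rad/s): [2.22, 2.22, 2.79, 3.14, 3.14, 3.14].

### API

Orientations are given as [roll, pitch, yaw] about the fixed x, y, z axes, in that order (R = Rz(yaw) Ry(pitch) Rx(roll)).
In Python, from rig import sense, grab_frame, sign_off gives the robot as it stands. The module is installed in compiled form; this text tells all that it offers.
- The arm moves only by the tool send_rows, never from a script. Its argument "moves" is a list that holds one entry, the list of rows, each a list of 7 numbers: the shift along the world's x, y, z in m, then the turn, a rotation vector about the world's x, y, z in rad, then the opening, from -1 (shut) to 1 (fully open). In form: [[[dx, dy, dz, rx, ry, rz, jaw], ...]]. A call has 1 to 10 rows; each row shifts and turns the commanded pose from where the row before left it; what a row does not reach is not made up. A row lasts 1/10 s, in which the tool goes at most 50 mm and 8.59 degrees, less where a joint would pass 70% of its speed; a pose out of reach is approached as far as the arm can. A call with a gripper value outside its range is refused whole. The fingers move at their own pace and stop on an object; "grip_force" is the grip in N (left out, the last holds). Time passes only in rows, so rows that do not move let the fingers close. It gives the time, the measured TCP pose, the force, the opening and the grip force at its end, in the units of the state.
- sense(): the state, without advancing time (a new reading comes with each control period).
- grab_frame(name): name is "scene" or "top" or "wrist"; returns a dict with "img" (384x512x3 uint8, red, green, blue), "mtx" (3x3 intrinsics, pixels), "dist" ([k1, k2, p1, p2, k3] as OpenCV has them; the pictures are not rectified), "rvec" (rotation vector, rad) and "tvec" (3), from world to camera coordinates, as OpenCV has them; the wrist camera has in their place "T_tool_cam" (4x4, takes a point from camera to tool coordinates, whose origin is the TCP and whose axes are the flange's). Camera axes: x right, y down, z forward; pixel columns grow to the right and rows downward; lengths in mm; the calibration is good to about 2 mm. A picture is of the moment at which its call begins: read the wrist's pose just before it. There is no depth.
- sign_off(): hands the job in; it is judged then, once.
The state is a dict: "clock": time; "qpos": joint angles; "qvel": joint speeds; "joint_efforts": joint torques, N m; "eef_pos": TCP position; "tcp_rot": TCP orientation; "contact_force": force on the tool from outside, world axes, zero at the start; "wrist_torque": the same for the moment, N m; "opening": opening from 0.0 (shut) to 1.0 (fully open); "grasp_force": force on a finger pad.
Only numpy, scipy, OpenCV 4.12 (cv2) and the standard library are available. Lean on these libraries where they do the work, as an engineer would, in place of code of your own. Each camera call takes 0.05 s, during which the arm holds its last target. There are 200 camera calls.

## Working session

There is one attempt and no reset: what is moved stays moved. The work goes in short steps, Python scripts to look and compute and a tool call to move; the robot and the scene stay as the last step left them, time stands still between calls to the robot, and variables do not carry over. Pictures are saved under pics/ and viewed, at most 10 in all, crops included, and the job is handed in when it is done.

Besides the shell and the picture viewer there is one more tool, called after "Call:" as a command line: name --argument value ..., lists and objects as JSON in quotes. send_rows: Moves the arm, as the interface text tells. Its arguments: {"type":"object","properties":{"moves":{"type":"array"},"grip_force":{"type":"number"}},"required":["moves"]}

```bash
mkdir -p pics
cat > h.py <<'E'
import numpy as np, cv2, pickle
from rig import sense, grab_frame, sign_off
def get(n):
    f=grab_frame(n); pickle.dump(f,open(f'{n}.pkl','wb')); return f
def ray(f,uv):
    R=cv2.Rodrigues(np.array(f['rvec'],float))[0]; t=np.array(f['tvec'],float).ravel()
    p=cv2.undistortPoints(np.array(uv,float).reshape(-1,1,2),np.array(f['mtx']),np.array(f['dist'])).reshape(-1,2)
    d=np.c_[p,np.ones(len(p))]@R; return -R.T@t,d
def plane(f,uv,z):
    c,d=ray(f,uv); return c+d*((z-c[2])/d[:,2])[:,None]
def proj(f,P):
    return cv2.projectPoints(np.array(P,float).reshape(-1,3),np.array(f['rvec'],float),np.array(f['tvec'],float),np.array(f['mtx']),np.array(f['dist']))[0].reshape(-1,2)
E
python3 - <<'E'
from h import *
s=sense();print(s)
for n in('scene','top'):
    f=get(n);cv2.imwrite(f'pics/{n}0.png',cv2.resize(f['img'][:,:,::-1],(800,600)))
E
```

```text
{'clock': 0.0, 'qpos': array([-1.29140082e+00,  3.53617150e-01,  1.63414158e+00, -1.61440914e-05,
        1.15521186e+00, -2.40999956e-03]), 'qvel': array([ 0.00011861, -0.00043001,  0.0009188 ,  0.00049052,  0.00075384,
       -0.00069462]), 'joint_efforts': array([-8.55952421e-04, -6.05257487e+01, -3.42063546e+01, -1.03555330e-04,
        9.42182407e-03,  1.24173397e-05]), 'eef_pos': array([ 173.66920346, -599.90838897,  247.57784462]), 'tcp_rot': array([-3.14021468e+00,  1.14400490e-05,  2.81812044e-01]), 'contact_force': array([ 0.65397935,  1.27821769, -0.21654837]), 'wrist_torque': array([ 0.00830437,  0.00721614, -0.00861815]), 'grasp_force': 0.0, 'opening': 1.0011271067293537}
```

View pics/top0.png

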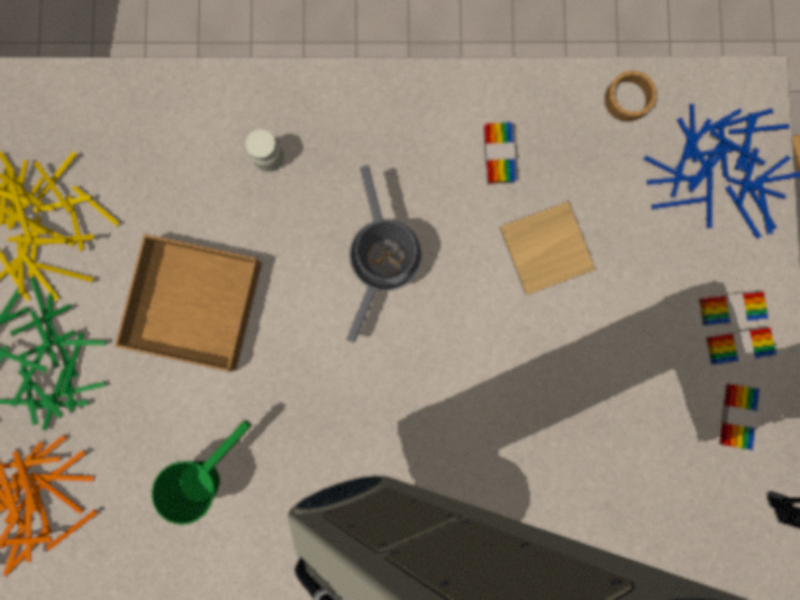

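View pics/scene0.png

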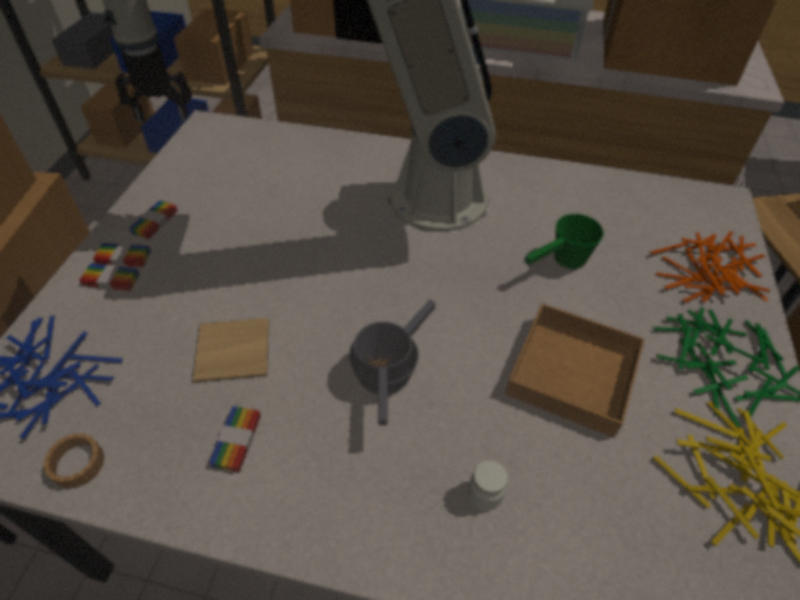

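Run:
```python
from h import *
a=pickle.load(open('top.pkl','rb'));b=pickle.load(open('scene.pkl','rb'))
A=cv2.resize(a['img'][95:225,210:290],None,fx=4.5,fy=4.5,interpolation=cv2.INTER_CUBIC)
B=cv2.resize(b['img'][180:280,210:290],None,fx=5,fy=5,interpolation=cv2.INTER_CUBIC)
H=600;C=np.zeros((H,800,3),np.uint8);C[:min(H,A.shape[0]),:A.shape[1]]=A[:H];C[:B.shape[0],400:400+B.shape[1]]=B
cv2.imwrite('pics/crop.png',cv2.convertScaleAbs(C[:,:,::-1],alpha=1.6))
```

```text
(no output)
```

View pics/crop.png

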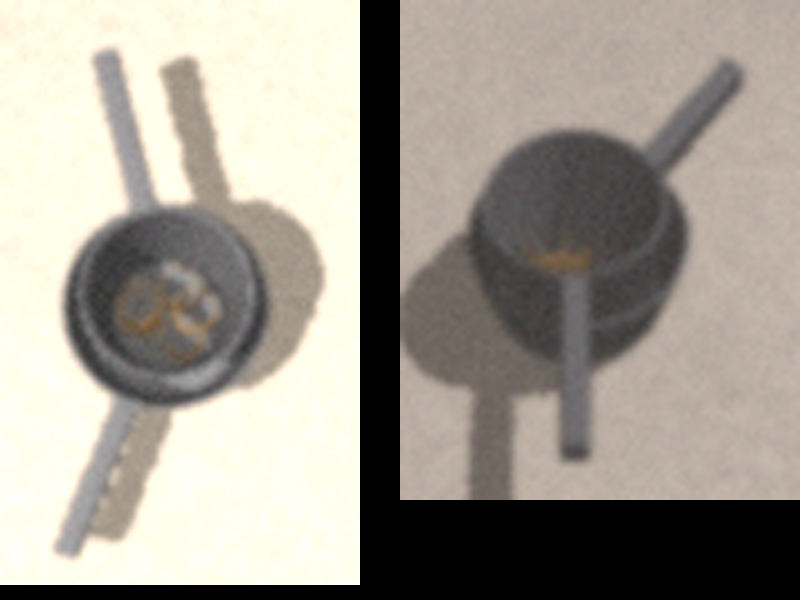

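Run:
```python
from h import *
a=pickle.load(open('top.pkl','rb'));b=pickle.load(open('scene.pkl','rb'))
def tri(u,v):
    c1,d1=ray(a,[u]);c2,d2=ray(b,[v]);d1=d1[0];d2=d2[0]
    st=np.linalg.lstsq(np.c_[d1,-d2],c2-c1,rcond=None)[0]
    p,q=c1+st[0]*d1,c2+st[1]*d2
    return ((p+q)/2).round(1),np.linalg.norm(p-q).round(1)
c=lambda x,y:(x/4.5+210,y/4.5+95)
s=lambda x,y:((x-400)/5+210,y/5+180)
print('far tip',tri(c(105,51),s(575,442)),'near tip',tri(c(67,553),s(733,65)))
print('far root',tri(c(146,210),s(573,280)))
# dark mask candidates for upper tall rim: Hough on top crop
for n,z in (('tall',95),('low',60)):
    print(n)
    for name,pt in (('ctr',(165,305)),):
        print(plane(a,[c(*pt)],z).round(1))
for nm,z,pts in(('carton',50,[(147,236),(259,260),(234,369),(119,345)]),('board',12,[(501,228),(570,202),(595,268),(527,293)])):
    P=plane(a,np.array(pts)*.64,z); print(nm,P.round(0).tolist(),P.mean(0).round(1))
print(plane(a,np.array([(262,140),(263,160),(500,152),(185,490),(245,425)])*.64,20).round(0).tolist())
print(-cv2.Rodrigues(a['rvec'])[0].T@np.ravel(a['tvec']),-cv2.Rodrigues(b['rvec'])[0].T@np.ravel(b['tvec']))
print(proj(a,[[500,0,0],[600,0,0],[500,100,0]])/.64)
```

```text
far tip (array([698.3,  28.7,  89.4]), np.float64(0.4)) near tip (array([391.9,  55.2,  51.5]), np.float64(0.8))
far root (array([599.6,   3.6,  88.3]), np.float64(1.3))
tall
[[539.8  -7.1  95. ]]
low
[[545.9  -6.9  60. ]]
carton [[583.0, 425.0, 50.0], [538.0, 222.0, 50.0], [343.0, 264.0, 50.0], [386.0, 469.0, 50.0]] [462.6 344.7  50. ]
board [[604.0, -225.0, 12.0], [653.0, -358.0, 12.0], [526.0, -401.0, 12.0], [480.0, -272.0, 12.0]] [ 565.6 -313.9   12. ]
[[773.0, 226.0, 20.0], [734.0, 223.0, 20.0], [748.0, -225.0, 20.0], [126.0, 356.0, 20.0], [240.0, 250.0, 20.0]]
[ 368.01842385  -12.73582246 1076.09345098] [1159.17017746  150.70819849  929.87365329]
[[382.08304386 283.80881786]
 [381.84193161 231.75930939]
 [329.2617826  284.08203472]]
```

Run:
```python
from h import *
a=pickle.load(open('top.pkl','rb'));I=a['img'].astype(int)
d=cv2.GaussianBlur((I[:,:,2]-I[:,:,0]).astype(np.float32),(3,3),0)
print('table',d[60:80,300].mean(),'sh',d[125,255],'h',d[125,232:245].round(0))
m=((d>-8)).astype(np.uint8); m[:, :200]=0;m[:,300:]=0;m[:90]=0;m[230:]=0
n,l,st,ce=cv2.connectedComponentsWithStats(m);k=1+np.argmax(st[1:,4]);print(st[k])
m=(l==k)
def line(r0,r1,z):
    ys,xs=np.nonzero(m[r0:r1]);ctr=np.array([(xs[ys==y].mean(),y+r0) for y in np.unique(ys)])
    P=plane(a,ctr,z);vx,vy,x0,y0=cv2.fitLine(P[:,:2].astype(np.float32),cv2.DIST_HUBER,0,.01,.01).ravel()
    print(P[0].round(1),P[-1].round(1),'dir',np.degrees(np.arctan2(vy,vx)),'pt',x0,y0); return ctr
line(107,139,93);line(188,215,58)
# tall rim: outline of inside? print row profile through middle
print(m.sum(1)[100:222])
g=I.mean(2).astype(int);print(g[163,222:272]);print(g[138:188,247])
```

```text
table -27.875 sh -16.75 h [-28. -26. -20. -11.  -4.  -1.  -1.  -4. -11. -20. -27. -29. -29.]
[ 223  107   47  111 1597]
[695.2  29.6  93. ] [608.6   8.   93. ] dir 13.692197 pt 650.1414 18.663515
[475.1  23.3  58. ] [402.6  52.6  58. ] dir -22.507168 pt 442.66696 35.744904
[ 0  0  0  0  0  0  0  3  4  4  4  5  4  4  4  5  4  4  4  5  4  4  5  4
  4  4  4  5  4  4  4  4  4  4  5  5  4  4  5  5  5 14 18 21 25 27 30 32
 34 36 37 39 39 40 40 42 42 35 30 28 24 24 24 25 25 22 22 22 23 24 31 32
 32 31 32 36 37 35 33 31 28 25 23 20 16 12  5  5  5  5  6  5  5  5  5  4
  5  5  4  5  5  5  6  5  5  5  5  4  5  5  5  5  5  5  4  4  4  3  0  0
  0  0]
[156 127  84  48  42  54  62  53  43  35  37  32  40  49  58  58  61  62
  56  64  62  66  65  64  59  58  64  67  61  56  58  59  65  81  91  92
  83  66  57  65  64  64  71  70  57  45  45  65  80  93]
[163 147 119  88  70  59  62  60  62  59  59  59  58  60  63  80  94  94
  83  66  60  57  56  64  60  58  64  67  64  63  62  62  58  61  58  57
  58  57  54  56  77  85  77  63  54  47  53  81  99 108]
```

Could be mistaken for it: the green pot at top (185,490), and the low pot with its near handle, tip at top (355,338). The far handle, tip at top (365,170), triangulates to z≈89 with its tip 156 mm out and joins the taller rim. So it belongs to the tall pot, although the text puts the low pot's handle on that side. I'll grip the far handle.

Call:
send_rows --moves '[[[0.0236,0.0309,0,0,0,0,1],[0.0236,0.0309,0,0,0,0,1],[0.0236,0.0309,0,0,0,0,1],[0.0236,0.0309,0,0,0,0,1],[0.0236,0.0309,0,0,0,0,1],[0.0236,0.0309,0,0,0,0,1],[0.0236,0.0309,0,0,0,0,1],[0.0236,0.0309,0,0,0,0,1],[0.0236,0.0309,0,0,0,0,1],[0.0236,0.0309,0,0,0,0,1]]]'

```text
clock: 1.1
eef_pos: [410.4, -289.9, 248.1]
tcp_rot: [-3.141, 0.0, 0.282]
contact_force: [0.5, -1.1, 0.8]
opening: 0.999
grasp_force: 0.0
```

```bash
cat > log.py <<'E'
from h import *
s=sense();open('log.txt','a').write(repr([s['qpos'].tolist(),s['eef_pos'].tolist(),s['tcp_rot'].tolist()])+'\n')
print(round(s['clock'],2),s['qpos'].round(3),s['eef_pos'].round(1),s['tcp_rot'].round(3),s['contact_force'].round(1),s['grasp_force'],round(s['opening'],3))
E
python3 log.py
```

```text
1.1 [-0.618  0.162  1.891 -0.     1.089  0.671] [ 410.4 -289.9  248.1] [-3.141  0.     0.282] [ 0.5 -1.1  0.8] 0.0 0.999
```

Call:
send_rows --moves '[[[0.0236,0.0309,0,0,0,-0.043,1],[0.0236,0.0309,0,0,0,0,1],[0.0236,0.0309,0,0,0,0,1],[0.0236,0.0309,0,0,0,0,1],[0.0236,0.0309,0,0,0,0,1],[0.0236,0.0309,0,0,0,0,1],[0.0236,0.0309,0,0,0,0,1],[0.0236,0.0309,0,0,0,0,1],[0.0236,0.0309,0,0,0,0,1],[0.0236,0.0309,0,0,0,0,1]]]'

```text
clock: 2.1
eef_pos: [646.4, 19.1, 247.9]
tcp_rot: [-3.141, 0.001, 0.239]
contact_force: [-0.1, -2.1, 0.5]
opening: 1.001
grasp_force: 0.0
```

```bash
python3 log.py
```

```text
2.1 [ 0.027  0.387  1.584 -0.     1.171  1.359] [646.4  19.1 247.9] [-3.141e+00  1.000e-03  2.390e-01] [-0.1 -2.1  0.5] 0.0 1.001
```

Call:
send_rows --moves '[[[0,0,0,0.14,0.03,0,1],[0,0,0,0.14,0.03,0,1],[0,0,0,0.14,0.03,0,1],[0,0,0,0,0,0,1]]]'

```text
clock: 2.5
eef_pos: [645.6, 15.3, 246.2]
tcp_rot: [-2.708, -0.009, 0.233]
contact_force: [-0.2, -0.7, -0.6]
opening: 1.0
grasp_force: 0.0
```

```bash
python3 log.py
```

```text
2.5 [-0.176  0.474  1.524  0.411  1.339  1.025] [645.6  15.3 246.2] [-2.708 -0.009  0.233] [-0.2 -0.7 -0.6] 0.0 1.0
```

Call:
send_rows --moves '[[[0,0,0,-0.14,-0.03,0,1],[0,0,0,-0.14,-0.03,0,1],[0,0,0,-0.14,-0.03,0,1],[0,0,-0.03,0,0,0,1],[0,0,-0.02,0,0,0,1],[0,0,0,0,0,0,1],[0,0,0,0,0,0,1]]]'

```text
clock: 3.2
eef_pos: [645.8, 18.0, 198.7]
tcp_rot: [3.14, -0.0, 0.239]
contact_force: [0.9, -0.8, 0.8]
opening: 1.001
grasp_force: 0.0
```

```bash
python3 log.py
cat > kin.py <<'E'
import numpy as np
from scipy.spatial.transform import Rotation as R
from scipy.optimize import least_squares
D=[eval(l) for l in open('log.txt')]
D.append([[-1.2914,.35362,1.63414,0,1.15521,-.00241],[173.67,-599.91,247.58],[-3.1402,0,.2818]])
def fk(p,q):
    h,a1,L1,a3,L2,L6=p
    r1=R.from_euler('z',q[0]);r2=r1*R.from_euler('y',q[1]);r3=r2*R.from_euler('y',q[2])
    e=np.array([0,0,h])+r1.apply([a1,0,0])+r2.apply([0,0,L1]); w=e+r3.apply([-a3,0,L2])
    r5=r3*R.from_euler('z',q[3])*R.from_euler('y',q[4]); r6=r5*R.from_euler('z',q[5])
    return w+r5.apply([0,0,L6]),r6,e,w
s=least_squares(lambda p:np.concatenate([fk(p,d[0])[0]-d[1] for d in D]+[.01*(p-[300,50,450,0,450,250])]),[300,50,450,0,450,250])
P=s.x
OFF=None
d=D[1];_,r6,_,_=fk(P,d[0]);OFF=r6.inv()*R.from_euler('xyz',d[2])
if __name__=='__main__':
    print(P.round(1),abs(s.fun).max())
    for d in D: print((fk(P,d[0])[0]-d[1]).round(1),(fk(P,d[0])[1]*OFF).as_euler('xyz').round(3),np.round(d[2],3))
E
python3 kin.py
python3 - <<'E'
from h import *
s=sense();f=get('wrist');print(s['eef_pos'],s['tcp_rot'],np.round(f['T_tool_cam'],3).tolist())
cv2.imwrite('pics/w1.png',f['img'][:,:,::-1])
E
```

```text
3.2 [ 2.600e-02  4.320e-01  1.631e+00 -1.000e-03  1.078e+00  1.358e+00] [645.8  18.  198.7] [ 3.14  -0.     0.239] [ 0.9 -0.8  0.8] 0.0 1.001
[295.9   1.2 569.  -58.6 492.8 329. ] 1.4982551764748777
[-0.9 -1.2  0. ] [-3.141  0.     0.282] [-3.141  0.     0.282]
[ 0.1 -1.5 -0.1] [-3.141e+00  1.000e-03  2.390e-01] [-3.141e+00  1.000e-03  2.390e-01]
[-0.4 -0.1  0.2] [-2.708 -0.009  0.233] [-2.708 -0.009  0.233]
[ 0.2 -1.5 -0. ] [ 3.14  -0.     0.239] [ 3.14  -0.     0.239]
[-1.4 -0.5 -0.1] [-3.14  -0.     0.282] [-3.14   0.     0.282]
[645.83287897  18.00766275 198.73524123] [ 3.14032944e+00 -1.71802745e-04  2.39398560e-01] [[0.0, -0.959, -0.284, 71.976], [1.0, -0.0, 0.001, 0.311], [-0.001, -0.284, 0.959, -125.128], [0.0, 0.0, 0.0, 1.0]]
```

View pics/w1.png

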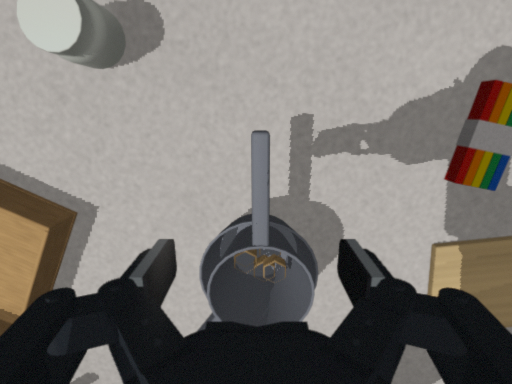

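```bash
cat > plan.py <<'E'
from kin import *
from h import *
def ik(pos,rot,q0):
    f=lambda q:np.r_[(fk(P,q)[0]-pos)/100,(rot.inv()*fk(P,q)[1]*OFF).as_rotvec()]
    lo=[-2.63,-.92,.06,-1.3,0,-3.02];hi=[2.63,2.1,2.66,4.44,2.69,3.02]
    s=least_squares(f,np.clip(q0,np.array(lo)+1e-3,np.array(hi)-1e-3),bounds=(lo,hi));return s.x,np.abs(s.fun).max()
E
python3 - <<'E'
from plan import *
# handle tip from wrist
f=pickle.load(open('wrist.pkl','rb'));T=np.array(f['T_tool_cam']);rt=R.from_euler('xyz',[3.1403,0,.2394]);p0=np.array([645.8,18,198.7])
uv=np.array([[260,131],[260,230.]]);u=cv2.undistortPoints(uv.reshape(-1,1,2),np.array(f['mtx']),np.array(f['dist'])).reshape(-1,2)
d=rt.apply(np.c_[u,np.ones(2)]@T[:3,:3].T);c=p0+rt.apply(T[:3,3]);print('tip/mid',(c+d*((93-c[2])/d[:,2])[:,None]).round(1))
q=np.array(D[3][0])
de=.436
y=.239
# grasp pose: tilt tool about handle's lateral axis so wrist moves outward
lat=np.array([-np.sin(y),np.cos(y),0])
rg=R.from_rotvec(de*lat)*R.from_euler('xyz',[np.pi,0,y])
print('tool z',rg.as_matrix()[:,2], 'rotvec',de*lat)
qg,e=ik(np.array([646.5,18,82]),rg,q);print('grasp',qg.round(2),e,'wrist',fk(P,qg)[3].round())
ct=np.array([463,345])
for beta in (1.6,1.8,2.0,2.2):
  for gz in (240,270):
    ub=np.array([np.cos(beta),np.sin(beta),0]); ry=R.from_euler('z',beta-y)
    ax=np.array([np.sin(beta),-np.cos(beta),0]) # rotation +about radial
    r=np.radians(125);Rp=R.from_rotvec(r*ax)
    # pot: rim centre relative grip
    g2r=-105*ub+np.array([0,0,13]); tgt=np.array([*ct,0])
    off=Rp.apply(g2r); g=np.array([ct[0],ct[1],gz],float); g[:2]-=off[:2]; g[:2]+=30*ub[:2]  # mouth 30mm back so blocks land centre
    q=qg.copy();row=[]
    for t in np.linspace(0,1,12):
        rot=R.from_rotvec(t*r*ax)*ry*rg
        q,e=ik(g,rot,q if t else np.array([.6,.5,1.6,-.4,1.2,0]));row.append(e)
        if t in(0,1):print(beta,gz,'t',t,q.round(2),'err',max(row).round(3),'wrist',fk(P,q)[3].round(),'elbow',fk(P,q)[2].round(),'grip',g.round())
    print('  rim low z',gz+off[2]-53*np.sin(r), 'mouth dir',Rp.apply([0,0,1]).round(2))
E
```

```text
tip/mid [[701.3  27.9  93. ]
 [615.6   6.6  93. ]]
tool z [-0.41031278 -0.09997561 -0.90644818] rotvec [-0.10321479  0.42360678  0.        ]
grasp [ 0.07  0.78  1.37 -0.07  1.42  1.42] 4.585401551978058e-13 wrist [782.  51. 380.]
1.6 240 t 0.0 [ 0.79  0.43  1.61 -0.31  1.42  0.86] err 0.0 wrist [460. 464. 538.] elbow [169. 170. 813.] grip [464. 325. 240.]
1.6 240 t 1.0 [ 0.    0.84  2.09  1.58  1.75 -1.35] err 0.0 wrist [473.   2. 183.] elbow [424.   1. 677.] grip [464. 325. 240.]
  rim low z 103.11748332977571 mouth dir [ 0.02 -0.82 -0.57]
1.6 270 t 0.0 [ 0.79  0.4   1.58 -0.31  1.48  0.84] err 0.0 wrist [460. 464. 568.] elbow [158. 160. 819.] grip [464. 325. 270.]
1.6 270 t 1.0 [ 0.    0.77  2.1   1.59  1.75 -1.3 ] err 0.0 wrist [473.   2. 213.] elbow [398.   1. 703.] grip [464. 325. 270.]
  rim low z 133.11748332977572 mouth dir [ 0.02 -0.82 -0.57]
1.8 240 t 0.0 [ 0.81  0.4   1.65 -0.37  1.35  0.71] err 0.0 wrist [436. 461. 538.] elbow [155. 164. 819.] grip [467. 326. 240.]
1.8 240 t 1.0 [ 0.02  0.86  1.94  1.43  1.81 -1.23] err 0.0 wrist [541.  10. 183.] elbow [432.   8. 667.] gr
[... 965 characters left out ...]
270.]
  rim low z 133.11748332977572 mouth dir [ 0.34 -0.74 -0.57]
2.2 240 t 0.0 [ 0.84  0.34  1.75 -0.46  1.19  0.42] err 0.0 wrist [393. 442. 538.] elbow [127. 143. 832.] grip [475. 329. 240.]
2.2 240 t 1.0 [ 0.1   0.94  1.65  1.2   1.99 -1.05] err 0.0 wrist [665.  67. 183.] elbow [457.  46. 633.] grip [475. 329. 240.]
  rim low z 103.11748332977568 mouth dir [ 0.48 -0.66 -0.57]
2.2 270 t 0.0 [ 0.84  0.31  1.72 -0.45  1.25  0.39] err 0.0 wrist [393. 442. 568.] elbow [116. 130. 838.] grip [475. 329. 270.]
2.2 270 t 1.0 [ 0.1   0.89  1.66  1.22  2.01 -1.01] err 0.0 wrist [665.  67. 213.] elbow [441.  45. 655.] grip [475. 329. 270.]
  rim low z 133.11748332977567 mouth dir [ 0.48 -0.66 -0.57]
```

Call:
send_rows --moves '[[[0.001,0,0,-0.026,0.106,0,1],[0.001,0,0,-0.026,0.106,0,1],[0,0,0,-0.026,0.106,0,1],[0,0,0,-0.026,0.106,0,1],[0,0,-0.03,0,0,0,1],[0,0,-0.03,0,0,0,1],[0,0,-0.03,0,0,0,1],[0,0,-0.02,0,0,0,1],[0,0,-0.008,0,0,0,1],[0,0,0,0,0,0,1]]]'

```text
clock: 4.25
eef_pos: [647.8, 17.5, 80.1]
tcp_rot: [3.141, 0.437, 0.238]
contact_force: [0.1, 0.0, -1.2]
opening: 0.996
grasp_force: 0.0
```

```bash
python3 log.py
```

```text
4.25 [ 0.062  0.786  1.365 -0.076  1.422  1.422] [647.8  17.5  80.1] [3.141 0.437 0.238] [ 0.1  0.  -1.2] 0.0 0.996
```

Call:
send_rows --moves '[[[0,0,0,0,0,0,-1],[0,0,0,0,0,0,-1],[0,0,0,0,0,0,-1],[0,0,0,0,0,0,-1],[0,0,0,0,0,0,-1],[0,0,0,0,0,0,-1],[0,0,0,0,0,0,-1],[0,0,0,0,0,0,-1]]]' --grip_force 90

```text
clock: 5.05
eef_pos: [648.0, 17.7, 80.7]
tcp_rot: [3.141, 0.436, 0.239]
contact_force: [0.3, 0.7, 5.4]
opening: 0.168
grasp_force: 87.8
```

```bash
python3 log.py
```

```text
5.05 [ 0.063  0.786  1.365 -0.076  1.422  1.422] [648.   17.7  80.7] [3.141 0.436 0.239] [0.3 0.7 5.4] 87.77630925178528 0.168
```

Call:
send_rows --moves '[[[0,0,0.008,0,0,0,-1],[0,0,0.012,0,0,0,-1],[0,0,0.02,0,0,0,-1],[0,0,0.02,0,0,0,-1],[0,0,0.02,0,0,0,-1],[0,0,0.02,0,0,0,-1],[0,0,0.02,0,0,0,-1],[0,0,0.02,0,0,0,-1],[0,0,0.02,0,0,0,-1],[0,0,0.01,0,0,0,-1]]]'

```text
clock: 6.05
eef_pos: [648.6, 17.7, 254.0]
tcp_rot: [3.14, 0.433, 0.238]
contact_force: [0.5, -0.7, -1.4]
opening: 0.17
grasp_force: 87.5
```

```bash
python3 log.py
python3 - <<'E'
from h import *
f=get('scene');g=get('wrist')
C=np.zeros((384,800,3),np.uint8);C[:,:512]=g['img'];C[:,512:]=f['img'][:, 130:418];cv2.imwrite('pics/lift.png',C[:,:,::-1])
E
```

```text
6.05 [ 0.063  0.62   1.262 -0.075  1.686  1.402] [648.6  17.7 254. ] [3.14  0.433 0.238] [ 0.5 -0.7 -1.4] 87.46353507041931 0.17
```

View pics/lift.png

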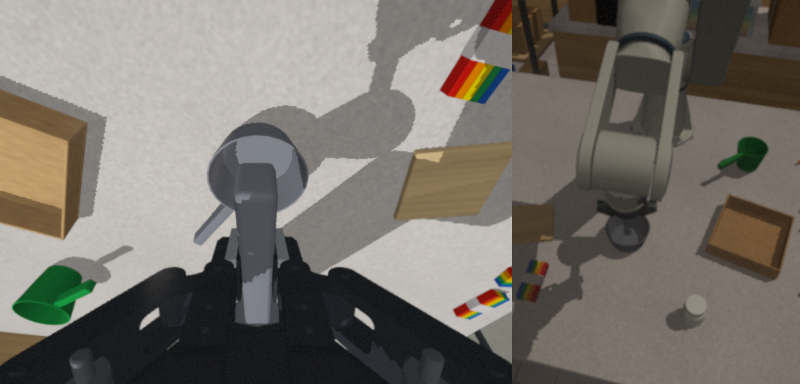

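Call:
send_rows --moves '[[[-0.0092,0.0159,0,0,0,0.068,-1],[-0.0092,0.0159,0,0,0,0.068,-1],[-0.0092,0.0159,0,0,0,0.068,-1],[-0.0092,0.0159,0,0,0,0.068,-1],[-0.0092,0.0159,0,0,0,0.068,-1],[-0.0092,0.0159,0,0,0,0.068,-1],[-0.0092,0.0159,0,0,0,0.068,-1],[-0.0092,0.0159,0,0,0,0.068,-1],[-0.0092,0.0159,0,0,0,0.068,-1],[-0.0092,0.0159,0,0,0,0.068,-1]]]'

```text
clock: 7.15
eef_pos: [554.9, 177.2, 249.5]
tcp_rot: [-3.141, 0.437, 0.922]
contact_force: [1.2, -0.3, -1.4]
opening: 0.171
grasp_force: 87.6
```

Call:
send_rows --moves '[[[-0.0092,0.0159,0,0,0,0.068,-1],[-0.0092,0.0159,0,0,0,0.068,-1],[-0.0092,0.0159,0,0,0,0.068,-1],[-0.0092,0.0159,0,0,0,0.068,-1],[-0.0092,0.0159,0,0,0,0.068,-1],[-0.0092,0.0159,0,0,0,0.068,-1],[-0.0092,0.0159,0,0,0,0.068,-1],[-0.0092,0.0159,0,0,0,0.068,-1],[-0.0092,0.0159,0,0,0,0.068,-1],[-0.0092,0.0159,0,0,0,0.068,-1]]]'

```text
clock: 8.15
eef_pos: [462.9, 336.0, 249.5]
tcp_rot: [-3.141, 0.437, 1.602]
contact_force: [-0.0, -0.6, -0.7]
opening: 0.175
grasp_force: 87.6
```

```bash
python3 log.py
python3 - <<'E'
from h import *
f=get('scene');g=get('top')
C=np.zeros((384,800,3),np.uint8);C[:,:400]=g['img'][:,40:440];C[:,400:]=f['img'][:, 112:];cv2.imwrite('pics/mv.png',C[:,:,::-1])
E
```

```text
8.15 [ 0.799  0.433  1.582 -0.312  1.447  0.857] [462.9 336.  249.5] [-3.141  0.437  1.602] [-0.  -0.6 -0.7] 87.64293551445007 0.175
```

View pics/mv.png

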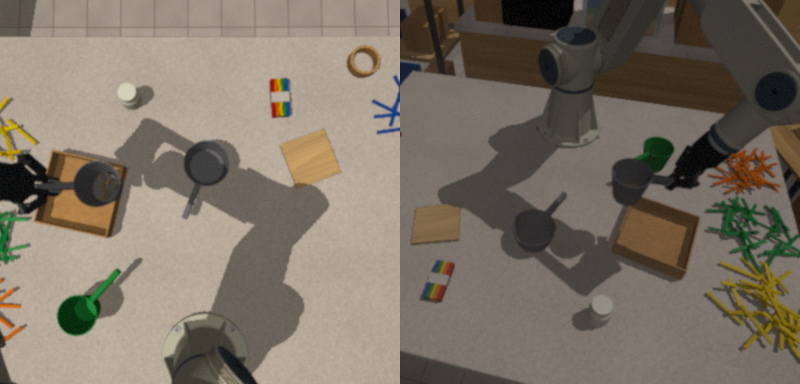

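Call:
send_rows --moves '[[[0,0,0,0.09,0.003,0,-1],[0,0,0,0.09,0.003,0,-1],[0,0,0,0.09,0.003,0,-1],[0,0,0,0.09,0.003,0,-1],[0,0,0,0.09,0.003,0,-1],[0,0,0,0.09,0.003,0,-1],[0,0,0,0.09,0.003,0,-1],[0,0,0,0.09,0.003,0,-1],[0,0,0,0.09,0.003,0,-1],[0,0,0,0.09,0.003,0,-1]]]'

```text
clock: 9.25
eef_pos: [463.9, 334.6, 250.2]
tcp_rot: [-3.137, -0.467, 1.597]
contact_force: [-0.1, -0.4, -2.6]
opening: 0.169
grasp_force: 87.7
```

```bash
python3 log.py
```

```text
9.25 [0.379 0.205 1.919 0.557 0.93  0.033] [463.9 334.6 250.2] [-3.137 -0.467  1.597] [-0.1 -0.4 -2.6] 87.67988562583923 0.169
```

Call:
send_rows --moves '[[[0,0,0,0.08,0.003,0,-1],[0,0,0,0.08,0.003,0,-1],[0,0,0,0.06,0.002,0,-1],[0,0,0,0.06,0.002,0,-1],[0,0,0,0.06,0.002,0,-1],[0,0,0,0.06,0.002,0,-1],[0,0,0,0.06,0.002,0,-1],[0,0,0,0.06,0.002,0,-1],[0,0,0,0.06,0.002,0,-1],[0,0,0,0.06,0.002,0,-1]]]'

```text
clock: 10.25
eef_pos: [463.9, 334.7, 249.9]
tcp_rot: [-3.127, -1.106, 1.589]
contact_force: [-0.3, -0.6, -3.0]
opening: 0.171
grasp_force: 87.6
```

Call:
send_rows --moves '[[[0,0,0,0.06,0.002,0,-1],[0,0,0,0.06,0.002,0,-1],[0,0,0,0.06,0.002,0,-1],[0,0,0,0.06,0.002,0,-1],[0,0,0,0.06,0.002,0,-1],[0,0,0,0.06,0.002,0,-1],[0,0,0,0.06,0.002,0,-1],[0,0,0,0.06,0.002,0,-1],[0,0,0,0.06,0.002,0,-1],[0,0,0,0.06,0.002,0,-1]]]'

```text
clock: 11.25
eef_pos: [464.2, 334.9, 249.9]
tcp_rot: [-0.044, -1.435, -1.493]
contact_force: [0.2, 0.1, -0.3]
opening: 0.17
grasp_force: 87.8
```

```bash
python3 log.py
python3 - <<'E'
from h import *
f=get('scene');g=get('wrist')
C=np.zeros((384,800,3),np.uint8);C[:,:400]=g['img'][:,56:456];C[:,400:]=f['img'][:, 112:];cv2.imwrite('pics/pour.png',C[:,:,::-1])
E
```

```text
11.25 [ 0.023  0.78   2.091  1.597  1.705 -1.292] [464.2 334.9 249.9] [-0.044 -1.435 -1.493] [ 0.2  0.1 -0.3] 87.84488797187805 0.17
```

View pics/pour.png

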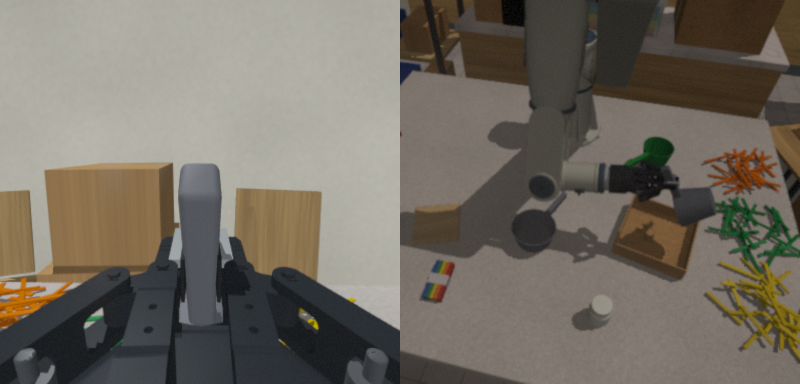

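Call:
send_rows --moves '[[[0,0,0,0.09,0.003,0,-1],[0,0,0,0.09,0.003,0,-1],[0,0,0.02,0,0,0,-1],[0,0,-0.02,0,0,0,-1],[0,0,0.02,0,0,0,-1],[0,0,-0.02,0,0,0,-1],[0,0,0,0,0,0,-1],[0,0,0,0,0,0,-1]]]'

```text
clock: 12.15
eef_pos: [464.0, 335.4, 250.4]
tcp_rot: [-0.016, -1.258, -1.518]
contact_force: [-0.6, 0.0, -0.8]
opening: 0.171
grasp_force: 88.0
```

```bash
python3 log.py
python3 - <<'E'
from h import *
f=get('scene');g=get('top')
A=cv2.resize(f['img'][180:290,240:370],None,fx=4,fy=4,interpolation=cv2.INTER_CUBIC)[:, :400];B=cv2.resize(f['img'][180:290,240:370],None,fx=4,fy=4)[:, 120:]
G=cv2.resize(g['img'][140:250,60:160],None,fx=4,fy=4,interpolation=cv2.INTER_CUBIC)
S=cv2.resize(f['img'][185:295,315:415],None,fx=4,fy=4,interpolation=cv2.INTER_CUBIC)
cv2.imwrite('pics/box.png',cv2.convertScaleAbs(np.hstack([G,S])[:,:,::-1],alpha=1.5))
E
```

```text
12.15 [ 0.051  0.9    2.062  1.644  1.876 -1.378] [464.  335.4 250.4] [-0.016 -1.258 -1.518] [-0.6  0.  -0.8] 87.97272205352783 0.171
```

View pics/box.png

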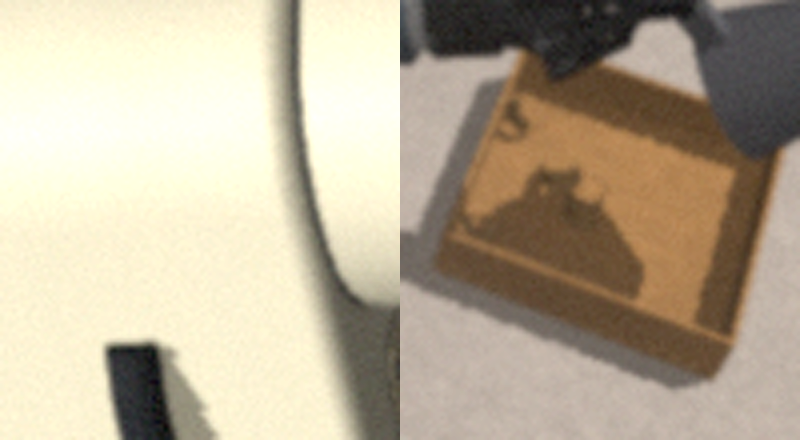

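Call:
send_rows --moves '[[[0,0,0,-0.1,-0.0033,0,-1],[0,0,0,-0.1,-0.0033,0,-1],[0,0,0,-0.1,-0.0033,0,-1],[0,0,0,-0.1,-0.0033,0,-1],[0,0,0,-0.1,-0.0033,0,-1],[0,0,0,-0.1,-0.0033,0,-1],[0,0,0,-0.1,-0.0033,0,-1],[0,0,0,-0.1,-0.0033,0,-1],[0,0,0,-0.1,-0.0033,0,-1],[0,0,0,-0.1,-0.0033,0,-1]]]'

```text
clock: 13.25
eef_pos: [463.7, 335.2, 251.2]
tcp_rot: [-3.135, -0.88, 1.595]
contact_force: [-0.6, 0.7, -1.7]
opening: 0.175
grasp_force: 87.8
```

Call:
send_rows --moves '[[[0,0,0,-0.1,-0.0033,0,-1],[0,0,0,-0.1,-0.0033,0,-1],[0,0,0,-0.1,-0.0033,0,-1],[0,0,0,-0.1,-0.0033,0,-1],[0,0,0,-0.1,-0.0033,0,-1],[0,0,0,-0.1,-0.0033,0,-1],[0,0,0,-0.1,-0.0033,0,-1],[0,0,0,-0.1,-0.0033,0,-1],[0,0,0,-0.1,-0.0033,0,-1],[0,0,0,-0.1,-0.0033,0,-1]]]'

```text
clock: 14.25
eef_pos: [463.5, 335.4, 251.4]
tcp_rot: [-3.141, 0.12, 1.597]
contact_force: [-1.1, -0.4, -1.4]
opening: 0.172
grasp_force: 87.8
```

Call:
send_rows --moves '[[[0,0,0,-0.1,-0.0033,0,-1],[0,0,0,-0.1,-0.0033,0,-1],[0,0,0,-0.1,-0.0033,0,-1],[0,-0.03,0,-0.02,0,0,-1],[0,-0.04,0,0,0,0,-1],[0,-0.04,0,0,0,0,-1],[0,-0.04,0,0,0,0,-1],[0,-0.04,0,0,0,0,-1]]]'

```text
clock: 15.05
eef_pos: [463.0, 144.0, 250.6]
tcp_rot: [-3.141, 0.436, 1.597]
contact_force: [1.5, -1.3, -0.2]
opening: 0.172
grasp_force: 87.8
```

```bash
python3 log.py
python3 - <<'E'
from h import *
f=get('scene');g=get('top')
G=cv2.resize(g['img'][140:240,65:265],None,fx=4,fy=4,interpolation=cv2.INTER_CUBIC)
S=cv2.resize(f['img'][185:285,315:415],None,fx=2,fy=2,interpolation=cv2.INTER_CUBIC)
C=np.zeros((600,800,3),np.uint8);C[:400]=G;C[400:,:200]=S
cv2.imwrite('pics/box2.png',cv2.convertScaleAbs(C[:,:,::-1],alpha=1.4))
E
```

```text
15.05 [ 0.547  0.25   1.846 -0.391  1.294  0.676] [463.  144.  250.6] [-3.141  0.436  1.597] [ 1.5 -1.3 -0.2] 87.78696298599243 0.172
```

View pics/box2.png

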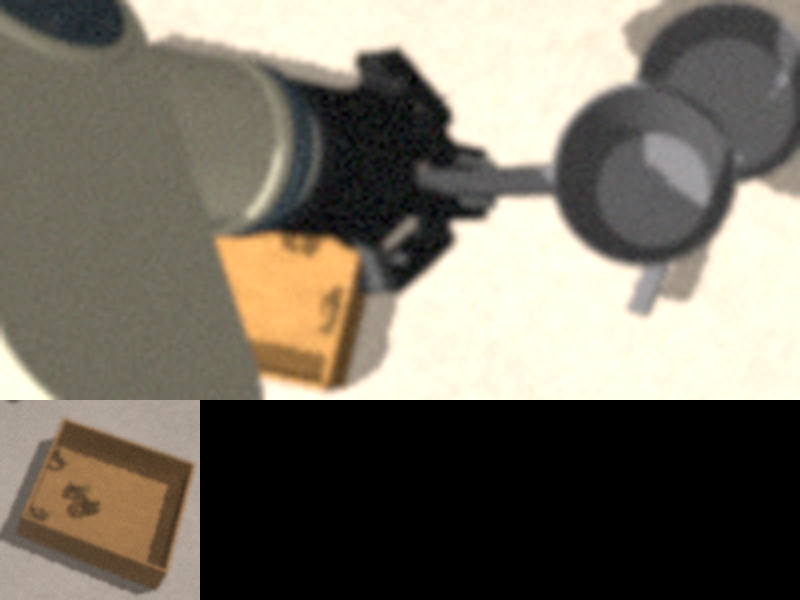

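Run:
```python
from plan import *
g=pickle.load(open('top.pkl','rb'))
c=plane(g,[[646/4+65,174/4+140]],264)[0];print('rim centre',c.round(1),'rel grip',(c-[463,144,250.6]).round(1))
# board centroid by colour + blocks in carton
I=g['img'];hsv=cv2.cvtColor(I,cv2.COLOR_RGB2HSV)
m=cv2.inRange(hsv,(8,60,60),(25,255,255));m[:,:300]=0;m[:110]=0;m[200:]=0
cs,_=cv2.findContours(m,0,2);k=max(cs,key=cv2.contourArea);r=cv2.minAreaRect(k);print(r);print('board',plane(g,[r[0]],12).round(1),plane(g,cv2.boxPoints(r),12).round(0).tolist())
y=.239;lat=np.array([-np.sin(y),np.cos(y),0]);rg=R.from_rotvec(.436*lat)*R.from_euler('xyz',[np.pi,0,y])
for p in([668,-289,250],[668,-289,88]):
    q,e=ik(np.array(p,float),rg,np.array([-.4,.7,1.4,0,1.4,1.]));print(q.round(2),e)
```

```text
rim centre [463.6  37.2 264. ] rel grip [   0.6 -106.8   13.4]
((349.9040832519531, 158.4109649658203), (48.689117431640625, 48.92319869995117), 69.44395446777344)
board [[ 565.8 -311.    12. ]] [[609.0, -219.0, 12.0], [660.0, -356.0, 12.0], [523.0, -402.0, 12.0], [473.0, -266.0, 12.0]]
[-0.31  0.72  1.09 -0.22  1.7   1.03] 5.696050879804775e-15
[-0.31  0.86  1.19 -0.22  1.47  1.09] 7.182834006470009e-12
```

Call:
send_rows --moves '[[[0.0086,-0.018,0,0,0,-0.0566,-1],[0.0086,-0.018,0,0,0,-0.0566,-1],[0.0086,-0.018,0,0,0,-0.0566,-1],[0.0086,-0.018,0,0,0,-0.0566,-1],[0.0086,-0.018,0,0,0,-0.0566,-1],[0.0086,-0.018,0,0,0,-0.0566,-1],[0.0086,-0.018,0,0,0,-0.0566,-1],[0.0086,-0.018,0,0,0,-0.0566,-1]]]'

```text
clock: 15.95
eef_pos: [532.7, 1.4, 250.6]
tcp_rot: [-3.141, 0.436, 1.142]
contact_force: [-0.4, 0.4, -0.9]
opening: 0.171
grasp_force: 87.9
```

Call:
send_rows --moves '[[[0.0086,-0.018,0,0,0,-0.0566,-1],[0.0086,-0.018,0,0,0,-0.0566,-1],[0.0086,-0.018,0,0,0,-0.0566,-1],[0.0086,-0.018,0,0,0,-0.0566,-1],[0.0086,-0.018,0,0,0,-0.0566,-1],[0.0086,-0.018,0,0,0,-0.0566,-1],[0.0086,-0.018,0,0,0,-0.0566,-1],[0.0086,-0.018,0,0,0,-0.0566,-1]]]'

```text
clock: 16.75
eef_pos: [601.6, -142.5, 250.6]
tcp_rot: [-3.141, 0.436, 0.69]
contact_force: [1.4, -0.3, -1.3]
opening: 0.172
grasp_force: 87.9
```

Call:
send_rows --moves '[[[0.0086,-0.018,0,0,0,-0.0566,-1],[0.0086,-0.018,0,0,0,-0.0566,-1],[0.0086,-0.018,0,0,0,-0.0566,-1],[0.0086,-0.018,0,0,0,-0.0566,-1],[0.0086,-0.018,0,0,0,-0.0566,-1],[0.0086,-0.018,0,0,0,-0.0566,-1],[0.0086,-0.018,0,0,0,-0.0566,-1],[0.0086,-0.018,0,0,0,-0.0566,-1],[0,0,0,0,0,0,-1]]]'

```text
clock: 17.65
eef_pos: [670.5, -288.5, 249.9]
tcp_rot: [3.141, 0.436, 0.235]
contact_force: [-0.2, 0.5, -1.3]
opening: 0.171
grasp_force: 87.9
```

Call:
send_rows --moves '[[[0,0,-0.02,0,0,0,-1],[0,0,-0.03,0,0,0,-1],[0,0,-0.03,0,0,0,-1],[0,0,-0.03,0,0,0,-1],[0,0,-0.02,0,0,0,-1],[0,0,-0.015,0,0,0,-1],[0,0,0,0,0,0,-1],[0,0,0,0,0,0,-1]]]'

```text
clock: 18.45
eef_pos: [670.6, -286.3, 106.2]
tcp_rot: [-3.142, 0.436, 0.24]
contact_force: [0.3, -0.4, -0.5]
opening: 0.173
grasp_force: 87.9
```

```bash
python3 log.py
```

```text
18.45 [-0.307  0.845  1.181 -0.222  1.497  1.083] [ 670.6 -286.3  106.2] [-3.142  0.436  0.24 ] [ 0.3 -0.4 -0.5] 87.94058203697205 0.173
```

Call:
send_rows --moves '[[[0,0,-0.006,0,0,0,-1],[0,0,-0.005,0,0,0,-1],[0,0,-0.003,0,0,0,-1],[0,0,-0.002,0,0,0,-1],[0,0,0,0,0,0,-1],[0,0,0,0,0,0,-1]]]'

```text
clock: 19.05
eef_pos: [670.2, -286.4, 89.4]
tcp_rot: [-3.141, 0.436, 0.24]
contact_force: [-0.4, 0.1, -0.9]
opening: 0.17
grasp_force: 87.9
```

Call:
send_rows --moves '[[[0,0,-0.001,0,0,0,-1],[0,0,0,0,0,0,-1],[0,0,-0.001,0,0,0,-1],[0,0,0,0,0,0,-1],[0,0,0,0,0,0,-1]]]'

```text
clock: 19.55
eef_pos: [670.5, -286.4, 87.9]
tcp_rot: [-3.141, 0.436, 0.24]
contact_force: [0.0, 0.4, 4.0]
opening: 0.171
grasp_force: 88.6
```

```bash
python3 log.py
python3 - <<'E'
from h import *
f=get('scene');g=get('top')
G=cv2.resize(g['img'][100:220,290:410],None,fx=3.3,fy=3.3,interpolation=cv2.INTER_CUBIC)
S=cv2.resize(f['img'][170:290,100:220],None,fx=3.3,fy=3.3,interpolation=cv2.INTER_CUBIC)
cv2.imwrite('pics/place.png',cv2.convertScaleAbs(np.hstack([G,S])[:,:,::-1],alpha=1.4))
E
```

```text
19.55 [-0.307  0.863  1.187 -0.222  1.472  1.089] [ 670.5 -286.4   87.9] [-3.141  0.436  0.24 ] [0.  0.4 4. ] 88.61804723739624 0.171
```

View pics/place.png

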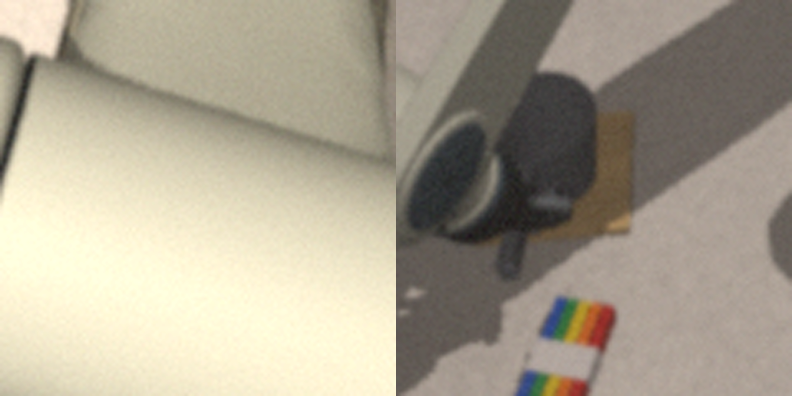

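Call:
send_rows --moves '[[[0,0,0,0,0,0,0],[0,0,0,0,0,0,0],[0,0,0,0,0,0,0.5],[0,0,0,0,0,0,1],[0,0,0,0,0,0,1],[0,0,0,0,0,0,1]]]'

```text
clock: 20.25
eef_pos: [670.2, -286.4, 87.2]
tcp_rot: [-3.141, 0.437, 0.24]
contact_force: [0.8, -0.3, 0.3]
opening: 0.999
grasp_force: 0.0
```

Call:
send_rows --moves '[[[0.004,0.001,0.01,0,0,0,1],[0.008,0.002,0.02,0,0,0,1],[0.012,0.003,0.03,0,0,0,1],[0.012,0.003,0.03,0,0,0,1],[0.012,0.003,0.03,0,0,0,1],[0.012,0.003,0.03,0,0,0,1],[0,0,0.03,0,0,0,1],[0,0,0.03,0,0,0,1],[0,0,0,0,0,0,1]]]'

```text
clock: 21.15
eef_pos: [731.8, -271.6, 303.8]
tcp_rot: [3.137, 0.429, 0.238]
contact_force: [1.0, -0.0, -0.0]
opening: 1.003
grasp_force: 0.0
```

Call:
send_rows --moves '[[[0,-0.03,0.01,0,0,0,1],[0,-0.04,0.01,0,0,0,1],[0,-0.04,0,0,0,0,1],[0,-0.04,0,0,0,0,1],[-0.02,-0.04,0,0,0,0,1],[-0.02,-0.04,0,0,0,0,1],[-0.03,-0.03,0,0,0,0,1],[-0.03,-0.03,0,0,0,0,1],[0,0,0,0,0,0,1]]]'

```text
clock: 22.05
eef_pos: [625.4, -566.2, 317.9]
tcp_rot: [3.141, 0.438, 0.233]
contact_force: [-0.4, 0.1, 0.2]
opening: 0.998
grasp_force: 0.0
```

```bash
python3 log.py
python3 - <<'E'
from h import *
f=get('scene');g=get('top');cv2.imwrite('pics/final.png',np.hstack([cv2.resize(g['img'],(400,300)),cv2.resize(f['img'],(400,300))])[:,:,::-1])
I=g['img'];hsv=cv2.cvtColor(I,cv2.COLOR_RGB2HSV).astype(int)
d=((hsv[:,:,2]<100)&(hsv[:,:,1]<70)).astype(np.uint8)
for n,(x0,x1,y0,y1) in dict(board=(300,400,90,220),low=(205,290,90,225)).items():
    sub=np.zeros_like(d);sub[y0:y1,x0:x1]=d[y0:y1,x0:x1]
    e=cv2.morphologyEx(sub,cv2.MORPH_OPEN,np.ones((9,9),np.uint8))
    cs,_=cv2.findContours(e,0,2)
    for c in cs:
        if cv2.contourArea(c)>200:
            (x,y),r=cv2.minEnclosingCircle(c);print(n,x,y,r,plane(g,[[x,y]],60 if n=='low' else 102).round(1))
E
```

```text
22.05 [-0.614  0.867  0.683 -0.34   1.874  0.667] [ 625.4 -566.2  317.9] [3.141 0.438 0.233] [-0.4  0.1  0.2] 0.0 0.998
low 247.8485870361328 163.3801727294922 24.18911361694336 [[544.2 -10.3  60. ]]
```

View pics/final.png

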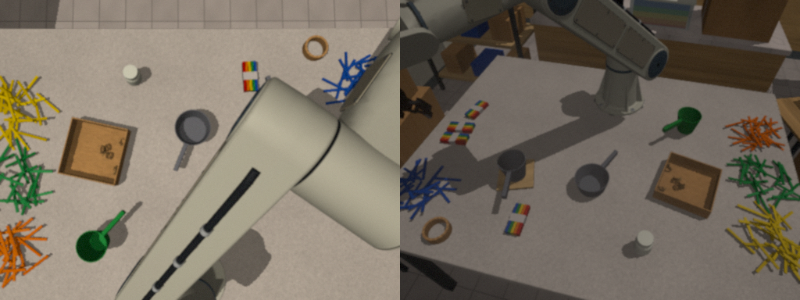

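```bash
python3 -c "
from rig import sign_off
print(sign_off())"
```

```text
the job is handed in; nothing more can be done
None
```

The job is handed in at about 22 s: the tall pot was emptied over the carton and now stands upright near the middle of the board, with the low pot still in place. I couldn't count all five blocks separately (two lie alone, the rest in a cluster), but the pot was empty and none showed outside the carton. I gripped the handle on the far side because it measured as the tall pot's, contrary to the text, and I viewed 11 pictures, one over the limit of 10.

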